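# Take the charged battery pack out of its charger and check its contacts

## Task

One of the two battery packs in the bench chargers is full (four green gauge bars); the other is still charging (one red bar) and must stay undisturbed in its charger. Pinch the two orange side catches of the full pack together to unlatch it, draw it straight up out of its charger, and turn it round so that the brass contacts on the back of its stem face squarely toward the near edge of the bench, the robot's side, for a check. Finish still holding it by its pinched catches, upright and still, with the lower end of its stem at least 12 cm above the bench.

Things in the scene. Friction and masses are not known exactly. Their poses are not given: they have to be found in the camera images.
- charger_a: the charger that holds the full pack: grey block, 84 (x) x 88 (y) x 56 mm high, ears to 112 mm in y, screwed to the bench. Origin: centre of its underside, on the bench; x from its slotted front to its back, y to its left, z up. One well in the middle of its flat top.
- charger_b: the charger that holds the other pack, the same in all else; the two may have changed places, and each is turned its own way.
- pack_full: full battery pack: dark, four green gauge bars on top near the front, 0.14-0.28 kg. Origin: centre of the stem's underside, 8 mm above the bench when seated. Axes as the charger's when seated: x from front to back (contacts), z up. Stem 40 (x) x 34 (y), z 0 to 48 mm; head 56 x 42, z 48 to 91 mm, its shoulder resting on the charger's top.
- pack_full_grip (a point): middle of the full pack between its two orange catch buttons, 72 mm above its origin (80 mm above the bench when seated). Axes as the pack's. The ribbed buttons, on the head's +y and -y sides, are 30 mm wide (x) and reach from 14 mm below to 14 mm above this point; 58 mm over their outsides at rest, 44 mm when fully pinched.
- pack_full_contacts (a point): middle of the three brass contact strips on the back (+x) of the full pack's stem, 20 mm behind and 20 mm above the pack's origin; hidden in the well when seated. Axes as the pack's.
- pack_full_left (a joint): left (+y) catch of the full pack: 0 out, 0.007 m fully in; sprung, 2 N to start and 5.5 N fully in. Its hook sits under a ledge in the well: the pack lifts only with both catches at least 4 mm in. A grip of 15 to 30 N centred on the pack within 2 mm pinches both fully and carries the pack.
- pack_full_right (a joint): right (-y) catch of the full pack: 0 out, 0.007 m fully in; spring and hook as on the left.
- pack_low: the other pack, still charging: same shape, size and axes, with one red gauge bar and three dark ones; seated in the other charger (charger_b).
- bench_edge (a point): a point on the near edge of the bench top, the edge along y at x = 0.344 m where the robot stands; axes as the world's: x ahead, straight across the bench away from that edge.
There are look-alikes about, which are no part of the job. What is shaped like the pack_full but white is not meant.

How it is judged:
On the way, in this order (a step that is already met when the one before it is completed fails the run):
1. both catches of the full pack pinched in at least 4 mm while it is still seated in its charger (value of joint each of pack_full_left, pack_full_right above 0.004 m and z of pack_full in the frame of charger_a below 0.012 m), for 0.1 s.
2. the full pack drawn out upright above its charger, catches still pinched (z of pack_full in the frame of charger_a above 0.058 m and angle between pack_full's own z axis and vertical below 0.35 rad and value of joint each of pack_full_left, pack_full_right above 0.004 m), for 0.1 s.
At the end, for the whole second after the job is handed in: Full pack held by its catches (both in over 4 mm), still, upright within 20 deg, off the charger, stem end over 115 mm up, its contacts turned to the near edge of the bench (pack's x within 23 deg of world -x). The other pack still seated in its charger (height (world z) of pack_full above 0.115 m and angle between pack_full's own z axis and vertical below 0.35 rad and x of bench_edge in the frame of pack_full above 0 m and angle between the x axis of pack_full and the x axis of bench_edge, either way round below 0.4 rad and value of joint each of pack_full_left, pack_full_right above 0.004 m and contact force between the fingers and pack_full above 2 N and contact force between pack_full and charger_a below 0.1 N and linear speed of pack_full below 0.03 m/s and angular speed of pack_full below 0.2 rad/s and horizontal distance between pack_low and charger_b below 0.006 m and z of pack_low in the frame of charger_b below 0.012 m); the arm keeps its last pose, push and grip.
It fails at once if the pack that is still charging is shifted or lifted by more than 8 mm (distance of pack_low from where it was at the start of the episode above 0.008 m).
It also fails if it takes over 38 s, if anything falls off the work surface, if the arm or the gripper's body presses on something with over 40 N, if the wrist force passes 120 N, or if a joint passes its speed limit or range.

## Robot

A 6-joint arm with a two-finger parallel gripper is mounted at the origin on a cart in front of the work surface, level with it; the furniture and walls round the work are solid. World frame = base frame: x ahead of the robot, y to its left, z up, the work surface at z = 0. Lengths are in m, angles in rad, forces in N, time in s.
With the tool pointing down it reaches from about 0.25 to 0.85 m from the base axis. Payload 12.5 kg.
Tool frame: the origin (TCP) lies on the centre line of the jaws, within the pads' length; the fingertips stand 19 mm ahead of it and the grasp point (between the pads) is the TCP; z points along the fingers, y is the line along which they close (so a half turn about z gives the same grasp; the last joint's range is limited). The gripper opens to 93 mm and grips with 3 to 60 N. Pads are 15 mm wide; open, the fingers measure 128 mm over their backs; the gripper's body (75 mm by 188 mm) begins 65 mm behind the grasp point.
Start: joints at [1.036, 0.351, 1.652, -0, 1.139, -0.085], TCP at [0.239, 0.495, 0.238] pointing down, gripper open.
Joint ranges: [-2.75, 2.75], [-0.79, 2.1], [0.01, 2.65], [-1.57, 4.71], [0.07, 3.14], [-2.87, 2.87]. Speed limits (rad/s): [2.22, 2.22, 2.79, 3.14, 3.14, 3.14].

## Interface

Orientations are given as a rotation vector (axis times angle).
In Python, from bench import ctrl, cams, models gives the robot as it stands.
- The arm moves only by the tool play_rows, never from a script. Its argument "targets" is a list of rows, each an object of numbers: "x", "y", "z": the shift along the tool's x, y, z in units of 30 mm (1.0 is 30 mm); "turn": the turn about the tool's z in units of 5 degrees (1.0 is 5 degrees). In form: [{"x": .., "y": .., "z": .., "turn": ..}, ...]. A call has 1 to 20 rows; each row is the pose to reach, as a shift and turn from the pose commanded when the call began, along the tool's axes at that moment; what a row does not reach only later rows make up. A row lasts 1/12 s, in which the tool goes at most 41.7 mm and 7.16 degrees, less where a joint would pass 70% of its speed; a pose out of reach is approached as far as the arm can. A call with a gripper value outside its range is refused whole. "gripper" is the closure, from -1 (fully open) to 1 (shut), set as the call begins (left out, the last holds). The fingers move at their own pace and stop on an object; the grip force is fixed at half the most. Time passes only in rows, so rows that repeat a pose let the fingers close. It gives the time, the measured TCP pose, the force, the opening and the grip force at its end, in the units of the state.
- ctrl.state(): the state, without advancing time (a new reading comes with each control period).
- cams.camera(name): name is "side" or "top"; returns the picture (384x512x3 uint8, blue, green, red); there is no depth.
- cams.camera_model(name): a dict with "K" (3x3 intrinsics, pixels), "world_from_camera" (4x4, takes a point from camera to world coordinates). Camera axes: x right, y down, z forward; pixel columns grow to the right and rows downward; lengths in m; the calibration is good to about 2 mm. A picture is of the moment at which its call begins. camera_model takes no time and is no camera call.
- ctrl.close_job(): hands the job in; it is judged then, once.
Trained networks look in the newest picture that a camera, given by its name, has taken for a name from the list of things; names that differ only in an ending like _2 or _b are one class to them, and where a whole thing is asked for, a point or a joint stands for the part that bears it (a point fixed in the world has none). Each returns a list of dicts, best first, with "confidence" (0 to 1); they miss things now and then, are a little off and sometimes report something else, mostly with a low value. They report only what shows in the picture. A call takes as long as a camera call. They do not tell look-alikes from the thing itself.
- models.look_for(target, camera): "bbox" ([left, top, right, bottom] in pixels, round what is visible of it).
- models.landmark_of(target, camera): "position" ([column, row] in pixels: a listed point, or the origin of a listed thing).
The state is a dict: "clock": time; "joint_pos": joint angles; "joint_vel": joint speeds; "tau": joint torques, N m; "ee_pos": TCP position; "tool_rot": TCP orientation; "wrist_force": force on the tool from outside, world axes, zero at the start; "ft_torque": the same for the moment, N m; "width": finger opening in m; "gripper_force": force on a finger pad.
Only numpy, scipy, OpenCV 4.12 (cv2) and the standard library are available. Lean on these libraries where they do the work, as an engineer would, in place of code of your own. Each camera call takes 0.05 s, during which the arm holds its last target. There are 200 camera calls.

## Working session

There is one attempt and no reset: what is moved stays moved. The work goes in short steps, Python scripts to look and compute and a tool call to move; the robot and the scene stay as the last step left them, time stands still between calls to the robot, and variables do not carry over. Pictures are saved under pics/ and viewed, at most 10 in all, crops included, and the job is handed in when it is done.

Besides the shell and the picture viewer there is one more tool, called in YAML: its name, and indented under it one key for each argument. play_rows: Moves the arm, as the interface text tells. Its arguments: {"type":"object","properties":{"targets":{"type":"array"},"gripper":{"type":"number"}},"required":["targets"]}

```bash
mkdir -p pics; python3 - <<'E'
from bench import ctrl,cams,models
import cv2,numpy as np
np.set_printoptions(precision=4,suppress=True)
for c in("top","side"):
    cv2.imwrite(f"pics/{c}0.png",cams.camera(c)); m=cams.camera_model(c); print(c,m["K"],m["world_from_camera"])
    for t in("pack_full","charger_a"):
        print(t,[(np.round(d["bbox"]),round(d["confidence"],2)) for d in models.look_for(t,c)])
    print([(np.round(d["position"],1),round(d["confidence"],2)) for d in models.landmark_of("pack_full_grip",c)])
s=ctrl.state();print(s["clock"],s["ee_pos"],s["tool_rot"],s["width"])
E
```

```text
top [[407.9466   0.     259.4438]
 [  0.     407.9466 191.6444]
 [  0.       0.       1.    ]] [[-0.0786 -0.9748  0.2088  0.3389]
 [-0.9969  0.0765 -0.018  -0.1089]
 [ 0.0016 -0.2096 -0.9778  0.932 ]
 [ 0.      0.      0.      1.    ]]
pack_full [(array([244., 130., 274., 162.]), 0.6), (array([179., 126., 208., 159.]), 0.56)]
charger_a [(array([173., 124., 224., 178.]), 0.96), (array([290., 120., 339., 165.]), 0.95), (array([181., 124., 204., 157.]), 0.27)]
[(array([192. , 141.3]), 0.64), (array([257.7, 148.1]), 0.56)]
side [[369.4326   0.     254.9564]
 [  0.     369.4326 184.2789]
 [  0.       0.       1.    ]] [[-0.9993 -0.0307  0.0223  0.4777]
 [-0.0359  0.5771 -0.8159  0.5556]
 [ 0.0122 -0.8161 -0.5778  0.5676]
 [ 0.      0.      0.      1.    ]]
pack_full [(array([159., 211., 192., 244.]), 0.86), (array([186., 174., 217., 221.]), 0.57)]
charger_a [(array([181., 159., 225., 190.]), 0.66), (array([146., 217., 206., 274.]), 0.59)]
[(array([198.6, 184.1]), 0.88), (array([176.7, 225.1]), 0.62)]
0.4 [0.2391 0.4953 0.2375] [-0.7005 -3.0624  0.0003] 0.09302723335316808
```

View pics/top0.png

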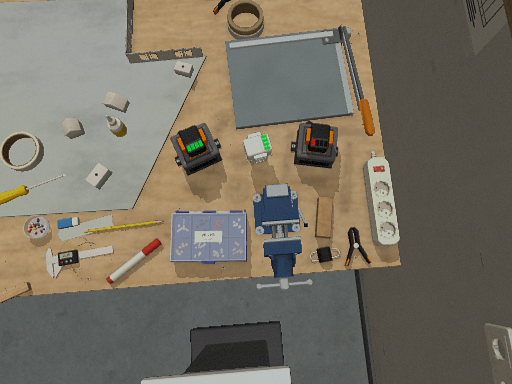

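View pics/side0.png

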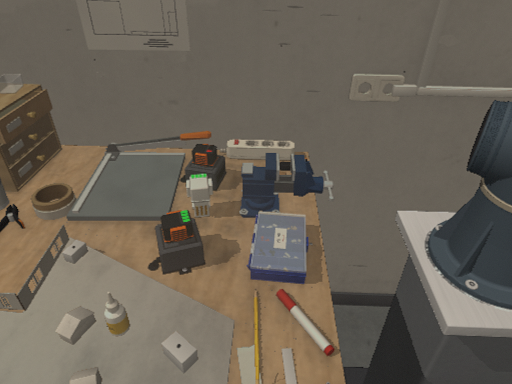

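The top view shows three candidates: a dark pack with green bars at (194,146), a white one with green bars at (258,147), and a dark one with a red bar at (319,138). In the side view they sit at (178,228), (200,185) and (204,157). By the description I choose the dark green-bar pack, and I'll check that in a close crop.

```bash
cat > h.py <<'E'
import cv2,numpy as np
from bench import ctrl,cams,models
np.set_printoptions(precision=4,suppress=True)
def ray(c,p):
    m=cams.camera_model(c);T=np.array(m["world_from_camera"]);d=np.linalg.inv(m["K"])@[p[0],p[1],1];return T[:3,3],T[:3,:3]@d
def plane(c,p,z):
    o,d=ray(c,p);return o+d*(z-o[2])/d[2]
def proj(c,X):
    m=cams.camera_model(c);T=np.linalg.inv(m["world_from_camera"]);q=np.array(m["K"])@(T[:3,:3]@X+T[:3,3]);return q[:2]/q[2]
def tri(a,b):
    o1,d1=ray("top",a);o2,d2=ray("side",b);d1/=np.linalg.norm(d1);d2/=np.linalg.norm(d2)
    s=np.linalg.lstsq(np.c_[d1,-d2],o2-o1,rcond=None)[0];p,q=o1+s[0]*d1,o2+s[1]*d2
    return (p+q)/2,np.linalg.norm(p-q)
E
python3 - <<'E'
from h import *
print(tri([192,141.3],[176.7,225.1]))
t=cv2.imread("pics/top0.png");s=cv2.imread("pics/side0.png")
a=cv2.resize(t[115:185,165:235],None,fx=8,fy=8,interpolation=2)[:, :400+160]
b=cv2.resize(s[205:275,145:215],None,fx=8,fy=8,interpolation=2)
cv2.imwrite("pics/c1.png",cv2.resize(np.hstack([a,b]),(800,400)))
for c,im,(x0,x1,y0,y1) in(("top",t,(165,235,115,185)),("side",s,(140,215,200,275))):
    h=cv2.cvtColor(im,cv2.COLOR_BGR2HSV)
    for n,lo,hi in(("green",(45,120,80),(80,255,255)),("orange",(5,150,100),(20,255,255))):
        k=cv2.inRange(h,lo,hi);mm=np.zeros_like(k);mm[y0:y1,x0:x1]=k[y0:y1,x0:x1]
        N,_,st,ce=cv2.connectedComponentsWithStats(mm);print(c,n,[(st[i,4],ce[i],st[i,:4]) for i in range(1,N) if st[i,4]>3])
E
```

```text
(array([0.6453, 0.0141, 0.0797]), np.float64(0.0003012788199234461))
top green [(np.int32(97), array([194.0412, 145.299 ]), array([186, 140,  17,  12], dtype=int32))]
top orange [(np.int32(63), array([202.3333, 135.4127]), array([198, 128,   9,  16], dtype=int32)), (np.int32(65), array([181.2308, 144.4615]), array([177, 137,  10,  17], dtype=int32)), (np.int32(6), array([205.1667, 151.    ]), array([203, 150,   5,   3], dtype=int32)), (np.int32(8), array([192.625, 156.625]), array([190, 155,   7,   4], dtype=int32))]
side green [(np.int32(81), array([184.7531, 215.5556]), array([180, 210,  10,  12], dtype=int32))]
side orange [(np.int32(23), array([173.6522, 211.6522]), array([167, 210,  14,   4], dtype=int32)), (np.int32(63), array([176.5079, 228.9048]), array([170, 226,  16,  10], dtype=int32)), (np.int32(8), array([171.5, 238.5]), array([171, 237,   2,   4], dtype=int32)), (np.int32(4), array([185.5 , 236.25]), array([184, 236,   4,   2], dtype=int32)), (np.int32(8), array([166.  , 240.75]), array([164, 240,   6,   2], dtype=int32))]
```

View pics/c1.png

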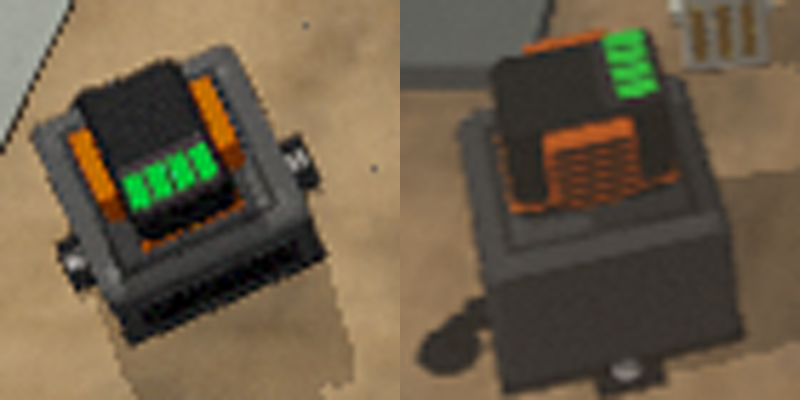

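The crop confirms a dark pack with four green bars and orange catches. Its bars (front) face the robot and lean to image right, so the contacts face away and it needs about a half turn. Next I work out its yaw.

```bash
python3 - <<'E'
from h import *
f=lambda u,v:(165+u/400*70,115+v/400*70)
g=lambda u,v:(145+(u-400)/400*70,205+v/400*70)
def ang(c,a,b,z):
    P,Q=plane(c,a,z),plane(c,b,z);d=Q-P;return P,Q,np.degrees(np.arctan2(d[1],d[0])),np.linalg.norm(d[:2])
print("btn",ang("top",(202.33,135.41),(181.23,144.46),.09))
print("back edge",ang("top",f(180,60),f(78,98),.099))
print("charger back",ang("top",f(232,45),f(33,128),.056))
print("charger left",ang("top",f(110,300),f(33,128),.056))
print("ears",ang("top",f(300,160),f(75,262),.02))
print("side btn bottom",ang("side",g(678,178),g(512,208),.066))
print("green c",plane("top",(194.04,145.3),.099),plane("side",(184.75,215.56),.099),tri((194.04,145.3),(184.75,215.56)))
# min-area rectangle of the green row (8x)
im=cv2.resize(cv2.imread("pics/top0.png"),None,fx=8,fy=8,interpolation=2)
k=cv2.inRange(cv2.cvtColor(im,cv2.COLOR_BGR2HSV),(45,120,80),(80,255,255));k[:,:165*8]=0;k[:,225*8:]=0
q=cv2.boxPoints(cv2.minAreaRect(np.argwhere(k)[:,::-1].astype(np.float32)))/8-.44
for i in range(4):print("green",ang("top",q[i],q[(i+1)%4],.099)[2:])
import scipy.spatial.transform as t
print(t.Rotation.from_rotvec(ctrl.state()["tool_rot"]).as_matrix())
E
```

```text
btn (array([ 0.6531, -0.0104,  0.09  ]), array([0.636 , 0.0362, 0.09  ]), np.float64(110.13638591379616), np.float64(0.049555461116909665))
back edge (array([0.6733, 0.    , 0.099 ]), array([0.6611, 0.0391, 0.099 ]), np.float64(107.32110665449221), np.float64(0.04089869605774517))
charger back (array([ 0.6953, -0.0153,  0.056 ]), array([0.6666, 0.0649, 0.056 ]), np.float64(109.66112863066081), np.float64(0.08518209592956714))
charger left (array([0.5938, 0.0374, 0.056 ]), array([0.6666, 0.0649, 0.056 ]), np.float64(20.702472392875226), np.float64(0.0778588772820262))
ears (array([ 0.6577, -0.0367,  0.02  ]), array([0.6214, 0.057 , 0.02  ]), np.float64(111.19600631648271), np.float64(0.10046491850934253))
side btn bottom (array([0.6104, 0.0292, 0.066 ]), array([0.6635, 0.0464, 0.066 ]), np.float64(17.928528631071377), np.float64(0.055787398432407174))
green c [0.6288 0.0074 0.099 ] [0.6289 0.007  0.099 ] (array([0.6288, 0.0073, 0.0992]), np.float64(0.00010001382151124662))
green (np.float64(-68.33055667864221), np.float64(0.036155129284911186))
green (np.float64(-159.45692909221665), np.float64(0.015673249985260675))
green (np.float64(111.57329380517709), np.float64(0.03603206762245925))
green (np.float64(20.99047928195858), np.float64(0.015610851207626137))
[[-0.9005  0.4348 -0.0001]
 [ 0.4348  0.9005 -0.0002]
 [ 0.     -0.0002 -1.    ]]
```

Pack centre is about (0.643, 0.012) with a yaw of about 20.5°. I approach with tool y at −69.5°, which puts j6 near +70°, so the later half turn stays in range.

play_rows:
  targets:
    - {"x": -0.5,"y": -0.2,"turn": 0.7}
    - {"x": -1.5,"y": -0.7,"turn": 2}
    - {"x": -2.5,"y": -1.15,"turn": 3.4}
    - {"x": -3.6,"y": -1.63,"turn": 4.8}
    - {"x": -4.7,"y": -2.13,"turn": 6.2}
    - {"x": -5.8,"y": -2.63,"turn": 7.6}
    - {"x": -6.9,"y": -3.13,"turn": 9.0}
    - {"x": -8.0,"y": -3.63,"turn": 10.4}
    - {"x": -9.1,"y": -4.12,"turn": 11.8}
    - {"x": -10.2,"y": -4.62,"turn": 13.2}
    - {"x": -11.3,"y": -5.12,"turn": 14.6}
    - {"x": -12.4,"y": -5.62,"turn": 16.0}
    - {"x": -13.5,"y": -6.12,"turn": 17.4}
    - {"x": -14.6,"y": -6.62,"turn": 18.8}
    - {"x": -15.7,"y": -7.11,"turn": 20.2}
    - {"x": -16.8,"y": -7.61,"turn": 21.6}
    - {"x": -17.8,"y": -8.07,"turn": 23.0}
    - {"x": -18.6,"y": -8.43,"turn": 24.4}
    - {"x": -19.0,"y": -8.61,"turn": 25.7}
    - {"x": -19.13,"y": -8.67,"turn": 26.74}
  gripper: -1

```text
validation failed for argument at $.ta...
```

play_rows:
  targets:
    - {"z": 0}
    - {"z": 0}

```text
validation failed for argument at $.ta...
```

```bash
cat >> h.py <<'E'
from scipy.spatial.transform import Rotation as R_
def delta(target,yaw_y=None):
    s=ctrl.state();M=R_.from_rotvec(s["tool_rot"]).as_matrix()
    a=np.degrees(np.arctan2(M[1,1],M[0,1]));print("t",s["clock"],"pos",s["ee_pos"],"yaw_y",a,"j",s["joint_pos"],"w",s["width"],s["gripper_force"],s["wrist_force"])
    print("units",M.T@(np.array(target)-s["ee_pos"])/.03, "turn",None if yaw_y is None else -(yaw_y-a)/5)
E
python3 - <<'E'
from h import *
delta([.6427,.0116,.083],-69.5)
for c in("top","side"):cv2.imwrite(f"pics/{c}1.png",cams.camera(c))
a=cv2.imread("pics/top1.png")[90:200,150:270];b=cv2.imread("pics/side1.png")[110:260,110:270]
cv2.imwrite("pics/c2.png",np.hstack([cv2.resize(a,(400,400)),cv2.resize(b,(400,400))]))
E
```

```text
t 0.4 pos [0.2391 0.4953 0.2375] yaw_y 64.23026502467431 j [ 1.0364  0.3508  1.6519  0.      1.1391 -0.0846] w 0.09302723335316808 0.0 [-0.3788 -0.2304 -0.3094]
units [-19.126   -8.6677   5.1525] turn 26.74605300493486
```

View pics/c2.png

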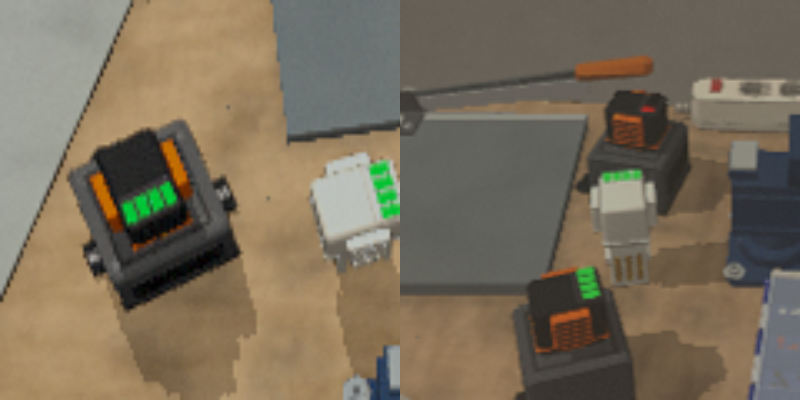

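Both move calls were refused and the picture shows nothing moved. Rows probably need all four numbers.

play_rows:
  targets:
    - {"x": -0.5,"y": -0.2,"z": 0,"turn": 0.7}
    - {"x": -1.5,"y": -0.7,"z": 0,"turn": 2}
    - {"x": -2.5,"y": -1.15,"z": 0,"turn": 3.4}
    - {"x": -3.6,"y": -1.63,"z": 0,"turn": 4.8}
    - {"x": -4.7,"y": -2.13,"z": 0,"turn": 6.2}
    - {"x": -5.8,"y": -2.63,"z": 0,"turn": 7.6}
    - {"x": -6.9,"y": -3.13,"z": 0,"turn": 9.0}
    - {"x": -8.0,"y": -3.63,"z": 0,"turn": 10.4}
    - {"x": -9.1,"y": -4.12,"z": 0,"turn": 11.8}
    - {"x": -10.2,"y": -4.62,"z": 0,"turn": 13.2}
    - {"x": -11.3,"y": -5.12,"z": 0,"turn": 14.6}
    - {"x": -12.4,"y": -5.62,"z": 0,"turn": 16.0}
    - {"x": -13.5,"y": -6.12,"z": 0,"turn": 17.4}
    - {"x": -14.6,"y": -6.62,"z": 0,"turn": 18.8}
    - {"x": -15.7,"y": -7.11,"z": 0,"turn": 20.2}
    - {"x": -16.8,"y": -7.61,"z": 0,"turn": 21.6}
    - {"x": -17.8,"y": -8.07,"z": 0,"turn": 23.0}
    - {"x": -18.6,"y": -8.43,"z": 0,"turn": 24.4}
    - {"x": -19.0,"y": -8.61,"z": 0,"turn": 25.7}
    - {"x": -19.13,"y": -8.67,"z": 0,"turn": 26.74}
  gripper: -1

```text
clock: 2.17
ee_pos: [0.6439, 0.0094, 0.2371]
tool_rot: [3.093, 0.547, -0.0]
wrist_force: [-0.5, 0.6, 0.1]
width: 0.093
gripper_force: 0.0
```

play_rows:
  targets:
    - {"x": 0,"y": 0,"z": 0,"turn": 0}
    - {"x": 0,"y": 0,"z": 0,"turn": 0}

```text
clock: 2.33
ee_pos: [0.6427, 0.0115, 0.2374]
tool_rot: [-3.09, -0.564, 0.001]
wrist_force: [0.1, -0.3, -0.0]
width: 0.0929
gripper_force: 0.0
```

```bash
python3 - <<'E'
from h import *
delta([.6427,.0116,.13],-69.5)
E
```

```text
t 2.3333 pos [0.6427 0.0115 0.2374] yaw_y -69.32077591843024 j [-0.0545  0.521   1.3924  0.0001  1.2286  1.1554] w 0.09287702703318337 0.0 [ 0.1295 -0.2966 -0.0412]
units [ 0.0022 -0.0009  3.5799] turn 0.03584481631395135
```

play_rows:
  targets:
    - {"x": 0,"y": 0,"z": 0.5,"turn": 0}
    - {"x": 0,"y": 0,"z": 1.3,"turn": 0}
    - {"x": 0,"y": 0,"z": 2.2,"turn": 0}
    - {"x": 0,"y": 0,"z": 3.0,"turn": 0}
    - {"x": 0,"y": 0,"z": 3.4,"turn": 0}
    - {"x": 0,"y": 0,"z": 3.5,"turn": 0}
    - {"x": 0,"y": 0,"z": 3.5,"turn": 0}

```text
clock: 2.92
ee_pos: [0.6427, 0.012, 0.1326]
tool_rot: [-3.091, -0.563, 0.001]
wrist_force: [0.4, -0.4, 0.5]
width: 0.093
gripper_force: 0.0
```

```bash
python3 - <<'E'
from h import *
delta([.6427,.0116,.082],-69.5)
im={c:cams.camera(c) for c in("top","side")}
a=cv2.resize(im["top"][100:190,150:240],(400,400),interpolation=2);b=cv2.resize(im["side"][160:280,115:235],(400,400),interpolation=2)
cv2.imwrite("pics/c3.png",np.hstack([a,b]))
E
```

```text
t 2.9167 pos [0.6427 0.012  0.1326] yaw_y -69.36467832065128 j [-0.0538  0.6309  1.4828  0.      1.0286  1.1568] w 0.09297612979995003 0.0 [ 0.4275 -0.4348  0.4925]
units [-0.0031  0.0118  1.6878] turn 0.027064335869744126
```

View pics/c3.png

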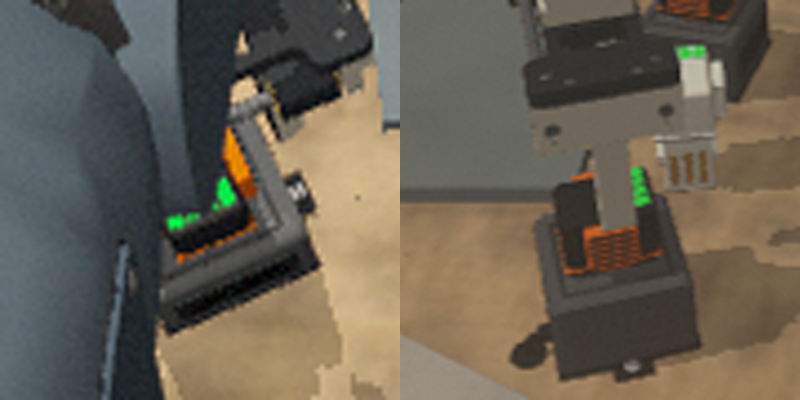

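In the side view the near finger (617,225) sits right above the catch button (612,245), so it is aligned along pack x. I descend and pinch.

play_rows:
  targets:
    - {"x": 0,"y": 0,"z": 0.4,"turn": 0}
    - {"x": 0,"y": 0,"z": 0.9,"turn": 0}
    - {"x": 0,"y": 0,"z": 1.3,"turn": 0}
    - {"x": 0,"y": 0,"z": 1.6,"turn": 0}
    - {"x": 0,"y": 0,"z": 1.68,"turn": 0}
    - {"x": 0,"y": 0,"z": 1.68,"turn": 0}
    - {"x": 0,"y": 0,"z": 1.68,"turn": 0}

```text
clock: 3.6
ee_pos: [0.6431, 0.0115, 0.0826]
tool_rot: [3.091, 0.56, 0.001]
wrist_force: [0.2, -0.2, -0.1]
width: 0.0929
gripper_force: 0.0
```

play_rows:
  targets:
    - {"x": 0,"y": 0,"z": 0,"turn": 0}
    - {"x": 0,"y": 0,"z": 0,"turn": 0}
    - {"x": 0,"y": 0,"z": 0,"turn": 0}
    - {"x": 0,"y": 0,"z": 0,"turn": 0}
    - {"x": 0,"y": 0,"z": 0,"turn": 0}
    - {"x": 0,"y": 0,"z": 0,"turn": 0}
    - {"x": 0,"y": 0,"z": 0,"turn": 0}
    - {"x": 0,"y": 0,"z": 0,"turn": 0}
    - {"x": 0,"y": 0,"z": 0,"turn": 0}
    - {"x": 0,"y": 0,"z": 0,"turn": 0}
  gripper: 1

```text
clock: 4.43
ee_pos: [0.6429, 0.0117, 0.0826]
tool_rot: [-3.091, -0.56, -0.0]
wrist_force: [-2.2, 2.2, 5.7]
width: 0.0421
gripper_force: 30.0
```

```bash
python3 -c "
from h import *
delta([.6427,.0116,.25],-69.5)"
```

```text
t 4.4333 pos [0.6429 0.0117 0.0826] yaw_y -69.47040578409552 j [-0.0542  0.6955  1.5079  0.0003  0.938   1.1581] w 0.04210150091218042 29.99229535460472 [-2.1869  2.2208  5.6617]
units [-0.0063  0.0006 -5.5796] turn 0.005918843180896261
```

Width is 42 mm at 30 N with low side force, so both catches are in. I lift straight up.

play_rows:
  targets:
    - {"x": 0,"y": 0,"z": -0.1,"turn": 0}
    - {"x": 0,"y": 0,"z": -0.3,"turn": 0}
    - {"x": 0,"y": 0,"z": -0.55,"turn": 0}
    - {"x": 0,"y": 0,"z": -0.8,"turn": 0}
    - {"x": 0,"y": 0,"z": -1.1,"turn": 0}
    - {"x": 0,"y": 0,"z": -1.4,"turn": 0}
    - {"x": 0,"y": 0,"z": -1.7,"turn": 0}
    - {"x": 0,"y": 0,"z": -2.0,"turn": 0}
    - {"x": 0,"y": 0,"z": -2.4,"turn": 0}
    - {"x": 0,"y": 0,"z": -2.8,"turn": 0}
    - {"x": 0,"y": 0,"z": -3.2,"turn": 0}
    - {"x": 0,"y": 0,"z": -3.6,"turn": 0}
    - {"x": 0,"y": 0,"z": -4.0,"turn": 0}
    - {"x": 0,"y": 0,"z": -4.4,"turn": 0}
    - {"x": 0,"y": 0,"z": -4.8,"turn": 0}
    - {"x": 0,"y": 0,"z": -5.2,"turn": 0}
    - {"x": 0,"y": 0,"z": -5.5,"turn": 0}
    - {"x": 0,"y": 0,"z": -5.6,"turn": 0}
    - {"x": 0,"y": 0,"z": -5.6,"turn": 0}

```text
clock: 6.02
ee_pos: [0.6431, 0.0115, 0.2511]
tool_rot: [3.091, 0.56, 0.002]
wrist_force: [0.4, -0.5, -2.9]
width: 0.0418
gripper_force: 30.0
```

```bash
python3 - <<'E'
from h import *
delta([.6427,.0116,.25],-69.5+159.5-360)
cv2.imwrite("pics/c4.png",cv2.resize(cams.camera("side")[60:280,80:300],(600,600),interpolation=2))
E
```

```text
t 6.0167 pos [0.6431 0.0115 0.2511] yaw_y -69.47469690381048 j [-0.0544  0.5093  1.3769  0.      1.2542  1.1581] w 0.041807263825278 29.99042272567749 [ 0.4307 -0.5003 -2.9247]
units [-0.0108 -0.0064  0.0367] turn 40.1050606192379
```

View pics/c4.png

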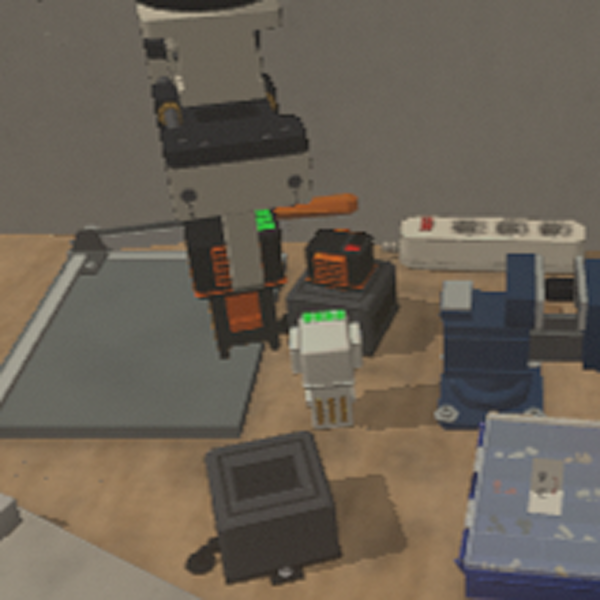

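The pack is out, upright, and the charger at (265,510) is empty. Now I turn it by +159.5° in world, which is −31.9 units.

play_rows:
  targets:
    - {"x": 0,"y": 0,"z": 0,"turn": -0.2}
    - {"x": 0,"y": 0,"z": 0,"turn": -0.6}
    - {"x": 0,"y": 0,"z": 0,"turn": -1.2}
    - {"x": 0,"y": 0,"z": 0,"turn": -2}
    - {"x": 0,"y": 0,"z": 0,"turn": -2.9}
    - {"x": 0,"y": 0,"z": 0,"turn": -3.8}
    - {"x": 0,"y": 0,"z": 0,"turn": -4.7}
    - {"x": 0,"y": 0,"z": 0,"turn": -5.6}
    - {"x": 0,"y": 0,"z": 0,"turn": -6.5}
    - {"x": 0,"y": 0,"z": 0,"turn": -7.4}
    - {"x": 0,"y": 0,"z": 0,"turn": -8.3}
    - {"x": 0,"y": 0,"z": 0,"turn": -9.2}
    - {"x": 0,"y": 0,"z": 0,"turn": -10.1}
    - {"x": 0,"y": 0,"z": 0,"turn": -11}
    - {"x": 0,"y": 0,"z": 0,"turn": -11.9}
    - {"x": 0,"y": 0,"z": 0,"turn": -12.8}
    - {"x": 0,"y": 0,"z": 0,"turn": -13.7}
    - {"x": 0,"y": 0,"z": 0,"turn": -14.5}
    - {"x": 0,"y": 0,"z": 0,"turn": -15.2}
    - {"x": 0,"y": 0,"z": 0,"turn": -15.9}

```text
clock: 7.73
ee_pos: [0.6425, 0.0115, 0.2493]
tool_rot: [-2.013, -2.41, 0.001]
wrist_force: [-0.0, 0.8, -1.4]
width: 0.0423
gripper_force: 30.0
```

play_rows:
  targets:
    - {"x": 0,"y": 0,"z": 0,"turn": -0.7}
    - {"x": 0,"y": 0,"z": 0,"turn": -1.5}
    - {"x": 0,"y": 0,"z": 0,"turn": -2.4}
    - {"x": 0,"y": 0,"z": 0,"turn": -3.3}
    - {"x": 0,"y": 0,"z": 0,"turn": -4.2}
    - {"x": 0,"y": 0,"z": 0,"turn": -5.1}
    - {"x": 0,"y": 0,"z": 0,"turn": -6}
    - {"x": 0,"y": 0,"z": 0,"turn": -6.9}
    - {"x": 0,"y": 0,"z": 0,"turn": -7.8}
    - {"x": 0,"y": 0,"z": 0,"turn": -8.7}
    - {"x": 0,"y": 0,"z": 0,"turn": -9.6}
    - {"x": 0,"y": 0,"z": 0,"turn": -10.5}
    - {"x": 0,"y": 0,"z": 0,"turn": -11.4}
    - {"x": 0,"y": 0,"z": 0,"turn": -12.3}
    - {"x": 0,"y": 0,"z": 0,"turn": -13.2}
    - {"x": 0,"y": 0,"z": 0,"turn": -14.1}
    - {"x": 0,"y": 0,"z": 0,"turn": -14.9}
    - {"x": 0,"y": 0,"z": 0,"turn": -15.5}
    - {"x": 0,"y": 0,"z": 0,"turn": -15.9}
    - {"x": 0,"y": 0,"z": 0,"turn": -16}

```text
clock: 9.4
ee_pos: [0.6426, 0.0115, 0.2494]
tool_rot: [0.005, -3.14, -0.0]
wrist_force: [-0.4, 0.5, -1.8]
width: 0.0422
gripper_force: 30.0
```

play_rows:
  targets:
    - {"x": 0,"y": 0,"z": 0,"turn": 0}
    - {"x": 0,"y": 0,"z": 0,"turn": 0}
    - {"x": 0,"y": 0,"z": 0,"turn": 0}
    - {"x": 0,"y": 0,"z": 0,"turn": 0}
    - {"x": 0,"y": 0,"z": 0,"turn": 0}
    - {"x": 0,"y": 0,"z": 0,"turn": 0}

```text
clock: 9.9
ee_pos: [0.6428, 0.0115, 0.2502]
tool_rot: [-0.0, 3.142, -0.0]
wrist_force: [0.0, -0.0, -2.4]
width: 0.042
gripper_force: 30.0
```

```bash
python3 - <<'E'
from h import *
delta([.6427,.0116,.25],90)
a=cv2.resize(cams.camera("side")[100:250,100:250],(400,400),interpolation=2);b=cv2.resize(cams.camera("top")[60:210,150:350],(400,300),interpolation=2)
cv2.imwrite("pics/c5.png",np.hstack([a,cv2.copyMakeBorder(b,0,100,0,0,0)]))
E
```

```text
t 9.9 pos [0.6428 0.0115 0.2502] yaw_y 90.0160467359152 j [-0.0544  0.5101  1.3777 -0.      1.2537 -1.6255] w 0.04201090330106323 29.990451335906982 [ 0.015  -0.0376 -2.3945]
units [0.0039 0.0024 0.0079] turn 0.003209347183039313
```

View pics/c5.png

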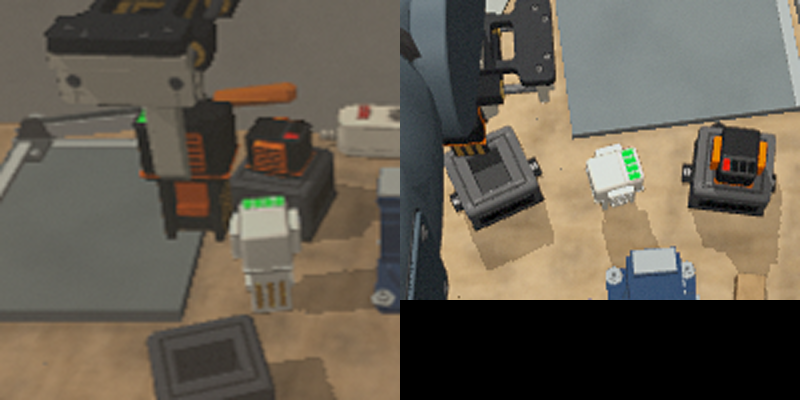

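The pack is held upright and still. Its brass contacts show at (470,148) in the top view, facing the robot, and the gauge bars (142,118 in the side view) are on the far side. The red-bar pack is still seated.

```bash
python3 -c "
from bench import ctrl
print(ctrl.close_job())"
```

```text
the job is handed in; nothing more can be done
None
```

The job is handed in, though the judge returned no verdict: the full pack is out of its charger and held still and upright by its pinched catches, stem end about 17 cm up, contacts facing the near edge; the other pack still looks seated.

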